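# Fit the lens and retaining ring of a work lamp held in the vice

## Robot

A 6-joint arm with a two-finger parallel gripper is mounted at the origin on the work surface. World frame = base frame: x ahead of the robot, y to its left, z up, the work surface at z = 0. Lengths are in m, angles in degrees, forces in N, time in s.
With the tool pointing down it reaches from about 0.25 to 0.85 m from the base axis. Payload 12.5 kg.
Tool frame: the origin (TCP) lies between the finger pads; the fingertips stand 14 mm ahead of it and the grasp point (between the pads) lies 5 mm behind it (tip_extent is the distance from the TCP to the fingertips, in m); z points along the fingers, y is the line along which they close (so a half turn about z gives the same grasp; the last joint's range is limited). The gripper opens to 93 mm and grips with 3 to 60 N. Pads are 15 mm wide; open, the fingers measure 128 mm over their backs; the gripper's body (75 mm by 188 mm) begins 65 mm behind the grasp point.
Start: joints at [-77.498, 20.094, 94.641, -0, 65.266, -4.847], TCP at [0.164, -0.525, 0.197] pointing down, gripper open.
Joint ranges: [-157.81, 157.81], [-45, 120.19], [0.68, 151.7], [-89.99, 269.99], [4.06, 180], [-164.3, 164.3]. Speed limits (degrees/s): [127.2, 127.2, 159.86, 180, 180, 180].

## Interface

Orientations are given as a 3x3 rotation matrix whose columns are the frame's x, y, z axes.
In Python, from cell import * gives the robot as it stands.
- The arm moves only by the shell command python3 -m creep 'ROWS' [OPENING] [FORCE]. ROWS is JSON, a list of rows, each a list of 6 numbers: the shift along the tool's x, y, z in units of 0.15 m (1.0 is 0.15 m), then the turn, a rotation vector about the tool's x, y, z in units of 0.5 rad (1.0 is 0.5 rad). In form: [[dx, dy, dz, rx, ry, rz], ...]. A call has exactly 5 rows; each row shifts and turns the commanded pose from where the row before left it, along the tool's axes as they then stand; what a row does not reach is not made up. A row lasts 1/8 s, in which the tool goes at most 62.5 mm and 10.7 degrees, less where a joint would pass 70% of its speed; a pose out of reach is approached as far as the arm can. A call with a number of a shift or a turn outside -1 to 1 is refused whole. A call with a gripper value outside its range is refused whole. OPENING is the opening in per cent of the stroke, from 0 (shut) to 100 (fully open), set as the call begins (- or left out, the last holds). The fingers move at their own pace and stop on an object; FORCE is the grip in N (left out, the last holds). Time passes only in rows, so rows that do not move let the fingers close, or fill a call up. It gives the time, the measured TCP pose, the force, the opening and the grip force at its end, in the units of the state.
- get_state(): the state, without advancing time (a new reading comes with each control period).
- capture(name): name is "scene" or "top" or "wrist"; returns a dict with "pixels" (480x640x3 uint8, red, green, blue), "fx", "fy", "cx", "cy" (pixels), "k1" (the pictures are not rectified: a ray, as slopes to the right and down, at radius r is drawn at 1 + k1 r^2 times it, then the intrinsics apply), "position" and "rotation" of the camera in the world; the wrist camera has in their place "T_tool_cam" (4x4, takes a point from camera to tool coordinates, whose origin is the TCP and whose axes are the flange's). Camera axes: x right, y down, z forward; pixel columns grow to the right and rows downward; lengths in m; the calibration is good to about 2 mm. A picture is of the moment at which its call begins: read the wrist's pose just before it. There is no depth.
- sign_off(): hands the job in; it is judged then, once.
Trained networks look in a picture, given as the dict that the camera call returned (one of the last four; its "shot" number tells which), for a name from the list of things; names that differ only in an ending like _2 or _b are one class to them, and where a whole thing is asked for, a point or a joint stands for the part that bears it (a point fixed in the world has none). Each returns a list of dicts, best first, with "score" (0 to 1); they miss things now and then, are a little off and sometimes report something else, mostly with a low value. They report only what shows in the picture. A call takes as long as a camera call. They do not tell look-alikes from the thing itself.
- cut_out(thing, picture): "mask" (480x640 bool, what is visible of it).
- place_of(thing, picture): "location" ([x, y, z] in m, in world coordinates, good to about 4 mm: a listed point, or the origin of a listed thing).
The state is a dict: "t": time; "joints": joint angles; "qvel": joint speeds; "joint_efforts": joint torques, N m; "eef_pos": TCP position; "orientation": TCP orientation; "ft_force": force on the tool from outside, world axes, zero at the start; "wrist_torque": the same for the moment, N m; "gripper_width": opening from 0.0 (shut) to 1.0 (fully open); "grasp_force": force on a finger pad.
Only numpy, scipy, OpenCV 4.12 (cv2) and the standard library are available. Lean on these libraries where they do the work, as an engineer would, in place of code of your own. Each camera call takes 0.05 s, during which the arm holds its last target. There are 200 camera calls.

## Task

Reassemble the work lamp that is clamped in the vice: set the glass lens into the lamp's mouth, flange down, squarely on the gasket, then put the retaining ring over it with its lugs in the gaps of the thread and screw the ring down clockwise until it is snug on the glass. The glass is fragile: do not let it fall, and nip the ring up firmly by hand feel without over-tightening; let go at the end and leave the wrench, the screwdriver and the jar where they are.

Things in the scene. Friction and masses are not known exactly. Their poses are not given: they have to be found in the camera images.
- lamp_mouth (a point): centre of the lamp's round mouth, in the plane of its flat upper rim, facing up, 160 mm above the bench. Black finned head, 82 mm across, held by its foot in a grey vice (top at 104 mm). Thread: three aluminium segments of 70 degrees, flush with the rim, 56.6 mm between them; three gaps of 50 degrees open to a 67 mm bore, one centred on this point's +x axis, the others at +-120 degrees
- thread_end (a point): point 30 mm from the mouth's axis, 5 mm under the rim, where a segment's underside ends. A lug let down through a gap turns clockwise (from above) under the segment beside it; the underside sinks 1 mm per 11 degrees of turn down to a stop, some 82 degrees from mid-gap for the lug's middle
- cell_floor (a point): point on the mouth's axis 20 mm below the rim: floor of the cell. From 11.8 mm below the rim down, the cell is 54.4 mm across and holds a rubber gasket, whose top lies 13.5 to 15.9 mm below the rim: it differs from lamp to lamp and is not known beforehand. It gives about 1 mm per 18 N
- lens_center (a point): centre (17 mm up) of the clear glass lens, 100 g, flange down on the bench, z up: flange 52 mm across, 6 mm thick; barrel 37 mm across, straight from 6 to 28 mm up; domed face to 34 mm. On the gasket its flange's upper face is 7.5 to 9.9 mm below the lamp's rim. Fingers do not fit into the mouth: hold the barrel with the fingertips 17.5 to 19 mm above the underside
- ring_center (a point): centre (11 mm up, on the axis) of the steel retaining ring, 140 g, right way up, z up: twelve-sided, 53 mm across flats, 22 mm high, bore 41 mm (goes round the barrel, bears on the flange). Three lugs, 8 mm wide, 3 mm thick, near its lower edge, out to 64.6 mm diameter; one along this point's +x axis, the others at +-120 degrees. Flats face 15 degrees and every 30 degrees on
- ring_top (a point): centre of the ring's upper edge, 22 mm above its lower edge. On the flange it stands 12 to 14.5 mm above the lamp's rim: hold opposite flats there, tips over 13 mm above the lower edge. It turns almost freely, meets the slope some 30 to 60 degrees past mid-gap and from there draws down hard on glass and gasket; 10 to 12 degrees after that first bite it is snug (7 to 26 N on the glass). It stays where left. The glass cracks at 45 N
- wrench_grip (a point): handle of a steel combination wrench 170 mm long lying flat on the bench; bystander
- screwdriver_grip (a point): handle of a screwdriver 180 mm long with a black handle lying on the bench; bystander
- jar: amber glass jar with a steel lid, 60 mm across and 70 mm high, standing on the bench; origin at the centre of its underside; bystander
Mind the look-alikes: they are no part of the job. Of the things shaped like the part that bears lens_center, the clear glass one is meant. Of the things that look like the part that bears ring_center, the larger one is meant.

How it is judged (in metres and radians):
On the way, in this order (a step that is already met when the one before it is completed fails the run):
1. the lens sits squarely on the gasket in the cell, released (horizontal distance between lens_center and lamp_mouth below 0.0025 m and z of lens_center in the frame of lamp_mouth below 0.0042 m and angle between lens_center's own z axis and vertical below 0.05 rad and contact force between the fingers and lens below 0.1 N), for 0.2 s.
2. the ring lies on the lens's flange with its lugs through the gaps of the thread (horizontal distance between ring_center and lamp_mouth below 0.003 m and z of ring_center in the frame of lamp_mouth below 0.0043 m and angle between ring_center's own z axis and vertical below 0.06 rad), for 0.1 s.
At the end, for the whole second after the job is handed in: lens and ring lie level in the lamp's mouth (within 2.5 and 3 mm of its axis, tilted under 0.05 rad), released and at rest, and the ring, held down by its thread, clamps the lens with 7 to 26 N (horizontal distance between lens_center and lamp_mouth below 0.0025 m and angle between each of lens_center, ring_center's own z axis and vertical below 0.05 rad and z of lens_center in the frame of lamp_mouth below 0.0042 m and horizontal distance between ring_center and lamp_mouth below 0.003 m and z of ring_center in the frame of lamp_mouth below 0.0043 m and contact force between ring and lens between 7 and 26 N and linear speed of ring below 0.01 m/s); the robot touches nothing.
It fails at once if the glass is cracked: ring or lamp presses on it with more than 45 N (contact force between any of ring, lamp and lens above 45 N).
It fails at once if the lens is let fall from more than about 25 mm (linear speed of lens above 0.7 m/s and contact force between the fingers and lens below 0.05 N).
It fails at once if a bystander is moved by more than 30 mm or the jar tips over (distance of any of wrench_grip, screwdriver_grip, jar from where it was at the start of the episode above 0.03 m or angle between jar's own z axis and vertical above 0.5 rad).
It also fails if it takes over 72 s, if anything falls off the work surface, if the arm or the gripper's body presses on something with over 40 N, if the wrist force passes 120 N, or if a joint passes its speed limit or range.

## Working session

There is one attempt and no reset: what is moved stays moved. The work goes in short steps, Python scripts to look and compute and a shell command to move; the robot and the scene stay as the last step left them, time stands still between calls to the robot, and variables do not carry over. Pictures are saved under pics/ and viewed, at most 10 in all, crops included, and the job is handed in when it is done.

```bash
ls; mkdir -p pics; cat > h.py <<'E'
from cell import *
import numpy as np, cv2
def save(p,n): cv2.imwrite('pics/'+n,p["pixels"][:,:,::-1])
E
python3 - <<'E'
from h import *
s=get_state(); print(s['t'],s['eef_pos'],np.round(s['orientation'],3).tolist(),s['ft_force'],s['gripper_width'])
a=[capture('scene'),capture('top')]
for n,p in zip('st',a):
    save(p,n+'1.png')
    for t in ['lamp_mouth','lens_center','ring_center','jar','wrench_grip','screwdriver_grip']:
        print(n,t,[(np.round(d['location'],4).tolist(),round(d['score'],2)) for d in place_of(t,p)[:4]])
print(a[1]['position'],a[1]['rotation'],a[1]['fx'],a[1]['k1'])
cv2.imwrite('pics/both.png',cv2.resize(np.vstack([x['pixels'] for x in a])[:,:,::-1],(400,600)))
print(get_state()['t'])
E
```

```text
pics
0.0 [ 0.16395721 -0.52460229  0.19659084] [[0.955, 0.298, -0.0], [0.298, -0.955, 0.001], [0.0, -0.001, -1.0]] [ 0.51131415 -0.96869119 -0.11114541] 0.9990744023864622
s lamp_mouth [([0.5546, -0.0435, 0.1582], 0.9)]
s lens_center [([0.4258, 0.3399, 0.0187], 0.87), ([0.588, 0.2561, 0.0152], 0.66), ([0.4865, 0.2568, 0.0198], 0.6)]
s ring_center [([0.5396, -0.1865, 0.0046], 0.83), ([0.4048, 0.2003, 0.0039], 0.73), ([0.4962, -0.2753, 0.0101], 0.63)]
s jar [([0.7065, 0.0435, 0.0024], 0.65)]
s wrench_grip [([0.4047, 0.2021, 0.0049], 0.64)]
s screwdriver_grip [([0.7393, -0.1144, 0.0089], 0.86)]
t lamp_mouth [([0.554, -0.0477, 0.1559], 0.85)]
t lens_center [([0.4944, 0.2567, 0.0214], 0.85), ([0.5842, 0.2573, 0.0142], 0.67)]
t ring_center [([0.5442, -0.1871, 0.01], 0.72), ([0.4962, -0.2742, 0.0088], 0.64)]
t jar [([0.7034, 0.0409, 0.0016], 0.73)]
t wrench_grip [([0.3986, 0.2028, 0.0034], 0.9)]
t screwdriver_grip []
[0.36463786 0.00210194 1.0722667 ] [[ 0.1565139  -0.96090311  0.22840448]
 [-0.98767042 -0.15303088  0.0329954 ]
 [ 0.00324756 -0.23075258 -0.97300704]] 504.740197601007 -0.030396645107911114
0.7
```

```bash
python3 - <<'E'
import cv2,numpy as np
t=cv2.imread('pics/t1.png');s=cv2.imread('pics/s1.png')
cv2.imwrite('pics/b2.png',np.vstack([cv2.resize(t,(400,300)),cv2.resize(s,(400,300))]))
E
```

```text
(no output)
```

View pics/t1.png

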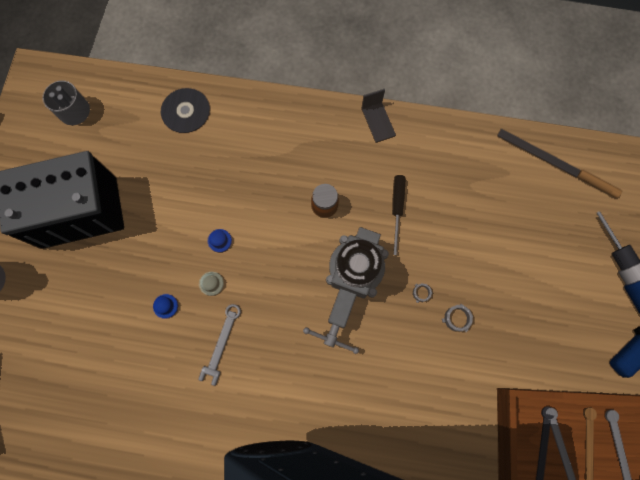

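```bash
python3 - <<'E'
import cv2,numpy as np
t=cv2.imread('pics/t1.png')
a=cv2.resize(t[220:330,140:260],None,fx=3.3,fy=3.3,interpolation=3)
b=cv2.resize(t[220:330,380:500],None,fx=3.3,fy=3.3,interpolation=3)
cv2.imwrite('pics/c1.png',np.hstack([a,b]))
E
python3 - <<'E'
from h import *
p=capture('wrist');print(p['T_tool_cam'].round(4).tolist(),p['fx'],p['k1'])
E
```

```text
[[-0.0007, -0.967, -0.2549, 0.0703], [1.0, -0.0006, -0.0005, -0.0005], [0.0003, -0.2549, 0.967, -0.1866], [0.0, 0.0, 0.0, 1.0]] 367.9837617144697 -0.04343279000830053
```

View pics/c1.png

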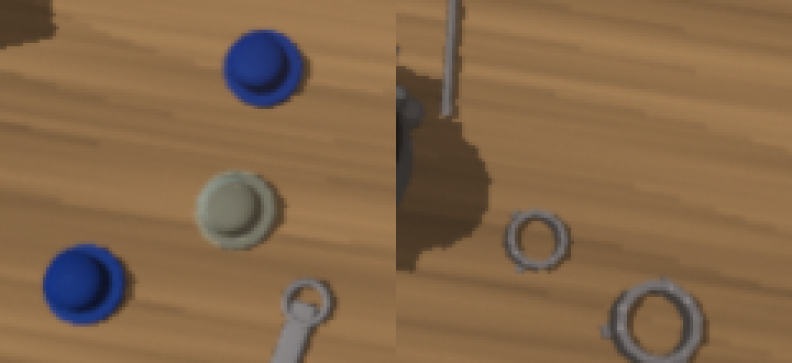

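Lens candidates are at pixels (211,283), (220,240) and (165,306). The one at (211,283) is the clear glass, and the other two are blue. Ring candidates are at (459,319) and (423,293), and the larger one at (459,319) is meant. The crop confirms both picks.

Next I go over the ring for a close look, since it is on the way.

```bash
cat >> h.py <<'E'
def go(pos,yaw=None,n=10):
    """per-row numbers to reach pos (and yaw, deg, of tool x), tool kept down"""
    s=get_state();R=np.array(s['orientation']);d=R.T@(np.array(pos)-s['eef_pos'])
    if yaw is None: yaw=np.degrees(np.arctan2(R[1,0],R[0,0]))
    c,q=np.cos(np.radians(yaw)),np.sin(np.radians(yaw))
    T=np.array([[c,q,0],[q,-c,0],[0,0,-1.]])
    w=cv2.Rodrigues(R.T@T)[0].ravel()
    print('t',round(s['t'],2),'pos',s['eef_pos'].round(4),'yaw',np.degrees(np.arctan2(R[1,0],R[0,0])).round(2),'total units',(d/.15).round(4),(w/.5).round(4),'| per row',n,(d/.15/n).round(4),(w/.5/n).round(4))
def wrist():
    s=get_state();p=capture('wrist');R=np.array(s['orientation']);T=p['T_tool_cam']
    p['position']=np.array(s['eef_pos'])+R@T[:3,3];p['rotation']=R@T[:3,:3];return p
def ray(p,uv):
    K=np.array([[p['fx'],0,p['cx']],[0,p['fy'],p['cy']],[0,0,1.]])
    x=cv2.undistortPoints(np.array(uv,float).reshape(-1,1,2),K,np.array([p['k1'],0,0,0,0.]))[:,0]
    return np.c_[x,np.ones(len(x))]@p['rotation'].T
def at_z(p,uv,z):
    r=ray(p,uv);c=np.array(p['position']);return c+r*((z-c[2])/r[:,2])[:,None]
def proj(p,X):
    K=np.array([[p['fx'],0,p['cx']],[0,p['fy'],p['cy']],[0,0,1.]])
    R=np.array(p['rotation']).T
    return cv2.projectPoints(np.array(X,float).reshape(-1,1,3),cv2.Rodrigues(R)[0],-R@p['position'],K,np.array([p['k1'],0,0,0,0.]))[0][:,0]
def topdown(p,c,z,half,n=400):
    """rectified bird's view of plane z round c: up=+x, left=+y"""
    g=np.linspace(-half,half,n);I,J=np.meshgrid(g,g,indexing='ij')
    X=np.stack([c[0]-I,c[1]-J,np.full_like(I,z)],-1).reshape(-1,3)
    m=proj(p,X).reshape(n,n,2).astype(np.float32)
    return cv2.remap(p['pixels'],m[...,0],m[...,1],1)
E
python3 -m creep '[[0.26,-0.093,0.025,0,0,0],[0.26,-0.093,0.025,0,0,0],[0.26,-0.093,0.025,0,0,0],[0.26,-0.093,0.025,0,0,0],[0.26,-0.093,0.025,0,0,0]]' 100
python3 -m creep '[[0.26,-0.093,0.025,0,0,0],[0.26,-0.093,0.025,0,0,0],[0.26,-0.093,0.025,0,0,0],[0.26,-0.093,0.025,0,0,0],[0.26,-0.093,0.025,0,0,0]]'
python3 - <<'E'
from h import *
p=wrist();np.save('pics/w1.npy',p,allow_pickle=True)
print([(d['location'],d['score']) for d in place_of('ring_center',p)])
ms=cut_out('ring_center',p)
for m in ms:
    y,x=np.nonzero(m['mask']);print(m['score'],x.mean(),y.mean(),len(x))
go((.55,-.045,.27))
c=(.496,-.275);b=topdown(p,c,.003,.045)
save({'pixels':np.hstack([cv2.resize(p['pixels'],(400,300)),cv2.resize(b,(300,300))])},'w1.png')
E
```

```text
t: 1.38
eef_pos: [0.3304, -0.3994, 0.1784]
orientation: [[0.955, 0.298, 0.0], [0.298, -0.955, -0.0], [0.0, 0.0, -1.0]]
ft_force: [-0.2, -0.3, 1.3]
gripper_width: 1.0
grasp_force: 0.0
t: 2.0
eef_pos: [0.4958, -0.2746, 0.1596]
orientation: [[0.954, 0.298, 0.0], [0.298, -0.954, -0.0], [0.0, 0.0, -1.0]]
ft_force: [-0.6, -0.9, 0.6]
gripper_width: 1.001
grasp_force: 0.0
[([0.5438, -0.1919, 0.0093], 0.8)]
0.79 321.7593846153846 221.09784615384615 1625
0.57 249.53387850467288 149.20093457943926 856
t 2.15 pos [ 0.4955 -0.2745  0.1593] yaw 17.49 total units [ 0.8061 -1.35   -0.7378] [-0.0006  0.0005 -0.    ] | per row 10 [ 0.0806 -0.135  -0.0738] [-0.0001  0.0001 -0.    ]
```

View pics/w1.png

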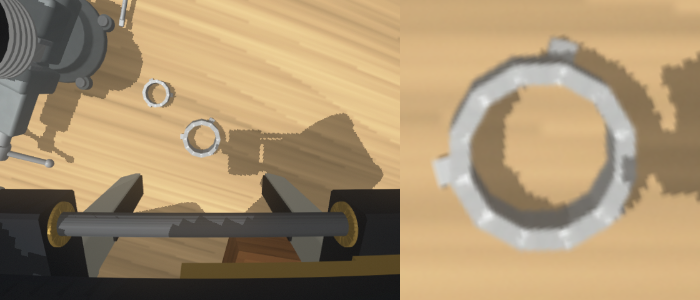

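Bird's view of the ring: lugs at crop pixels (163,47) and (42,170), with the centre near (0.498,-0.271) on the lug plane. A lug lies at about -14.7°, so the flats face multiples of 30°. Now the lamp.

```bash

python3 -m creep '[[0.163,-0.27,-0.16,0,0,0],[0.163,-0.27,-0.16,0,0,0],[0.163,-0.27,-0.16,0,0,0],[0.163,-0.27,-0.16,0,0,0],[0.163,-0.27,-0.16,0,0,0]]'
python3 - <<'E'
from h import *
p=wrist();np.save('pics/w2.npy',p,allow_pickle=True)
print([(d['location'],d['score']) for d in place_of('lamp_mouth',p)])
go((.490,.257,.18))
c=(.554,-.045);b=topdown(p,c,.16,.045)
save({'pixels':np.hstack([cv2.resize(p['pixels'],(400,300)),cv2.resize(b,(300,300))])},'w2.png')
E
```

```text
t: 2.78
eef_pos: [0.5507, -0.0453, 0.2807]
orientation: [[0.955, 0.297, 0.0], [0.297, -0.955, -0.0], [0.0, 0.0, -1.0]]
ft_force: [0.2, -0.5, -0.3]
gripper_width: 1.001
grasp_force: 0.0
[([0.5533, -0.0391, 0.161], 0.75)]
t 2.88 pos [ 0.5521 -0.0435  0.2824] yaw 17.5 total units [ 0.2048 -2.0358  0.6805] [ 0.0028 -0.0082 -0.    ] | per row 10 [ 0.0205 -0.2036  0.068 ] [ 0.0003 -0.0008 -0.    ]
```

View pics/w2.png

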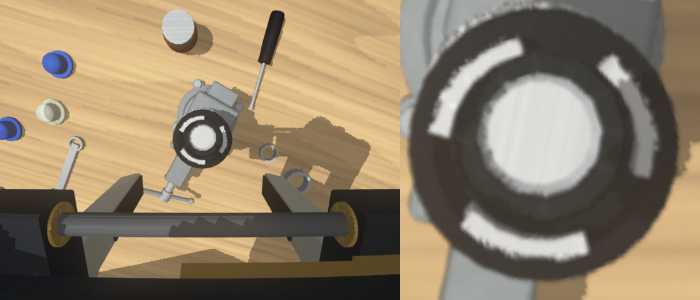

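The top view shows the black head with three bright segments around a mouth at crop (145,145). I measure it numerically.

```bash
cat >> h.py <<'E'
def fit_mouth(p,c0):
    """fit centre and gap angle of the three bright thread segments"""
    from scipy.optimize import minimize
    b=cv2.GaussianBlur(topdown(p,c0,.16,.05,500).max(2).astype(np.float32),(0,0),2)  # 0.2 mm/px
    th=np.radians(np.arange(0,360,2.));rr=np.arange(26,36,.5)
    A,Rr=np.meshgrid(th,rr)
    def f(v):
        x,y=v[0]+Rr*np.cos(A),v[1]+Rr*np.sin(A)  # mm offsets world
        d=(np.degrees(A)-v[2]+60)%120-60
        w=np.where((abs(d)>26)&(Rr>28.7)&(Rr<32.5),1.,0)-np.where((abs(d)<23)&(Rr>28.7)&(Rr<33),1.3,0)-np.where((Rr<27.8)&(abs(d)>26),.7,0)-np.where((Rr>34),.5,0)
        I=cv2.remap(b,(249.5-y*5).astype(np.float32),(249.5-x*5).astype(np.float32),1)
        return -(np.minimum(I,200)*w).mean()
    best=min((minimize(f,(0,0,a),method='Nelder-Mead',options=dict(initial_simplex=[(0,0,a),(3,0,a),(0,3,a),(0,0,a+12)])) for a in range(-60,60,20)),key=lambda r:r.fun)
    return c0[0]+best.x[0]/1e3,c0[1]+best.x[1]/1e3,(best.x[2]+60)%120-60,best.fun
E
python3 - <<'E'
from h import *
p=np.load('pics/w2.npy',allow_pickle=True).item()
print(fit_mouth(p,(.5555,-.0435)))
E
python3 -m creep '[[0.02,-0.2,0,0,0,0],[0.02,-0.2,0.068,0,0,0],[0.02,-0.2,0.068,0,0,0],[0.02,-0.2,0.068,0,0,0],[0.02,-0.2,0.068,0,0,0]]'
python3 -m creep '[[0.02,-0.2,0.068,0,0,0],[0.02,-0.2,0.068,0,0,0],[0.02,-0.2,0.068,0,0,0],[0.02,-0.2,0.068,0,0,0],[0.02,-0.2,0.068,0,0,0]]'
python3 - <<'E'
from h import *
p=wrist();p=wrist();np.save('pics/w3.npy',p,allow_pickle=True)
print(get_state()['t'],[(d['location'],d['score']) for d in place_of('lens_center',p)])
for m in cut_out('lens_center',p):
    y,x=np.nonzero(m['mask'])
    bb=at_z(p,[(x.mean(),y.mean())],.014)[0]
    print(m['score'],len(x),x.mean(),y.mean(),bb,p['pixels'][m['mask']].mean(0))
b=topdown(p,(.49,.257),.006,.045)
save({'pixels':np.hstack([cv2.resize(p['pixels'],(400,300)),cv2.resize(b,(300,300))])},'w3.png')
E
```

```text
(np.float64(0.5552512280418325), np.float64(-0.042996773138558146), np.float64(-11.786503345682846), np.float64(-12.715425975693595))
t: 3.5
eef_pos: [0.5201, 0.1012, 0.2382]
orientation: [[0.955, 0.297, -0.001], [0.297, -0.955, -0.0], [-0.001, 0.0, -1.0]]
ft_force: [-0.2, -0.8, -0.5]
gripper_width: 0.998
grasp_force: 0.0
t: 4.12
eef_pos: [0.4901, 0.2489, 0.1872]
orientation: [[0.955, 0.297, -0.0], [0.297, -0.955, -0.0], [-0.0, 0.0, -1.0]]
ft_force: [-0.4, -0.6, 0.1]
gripper_width: 0.998
grasp_force: 0.0
4.225 [([0.4884, 0.2555, 0.0151], 0.84), ([0.4252, 0.3396, 0.0148], 0.73), ([0.5855, 0.2567, 0.0148], 0.64)]
0.8 2023 320.1814137419674 213.31240731586752 [0.49195578 0.25665605 0.014     ] [177.37567968 179.04251112 157.2412259 ]
0.75 1950 223.09076923076924 246.2174358974359 [0.43038577 0.34074022 0.014     ] [ 72.28358974  93.47794872 163.72564103]
0.59 2373 348.8921196797303 119.58870627897177 [0.58447833 0.25729716 0.014     ] [ 70.35651075  98.325748   179.29372103]
```

View pics/w3.png

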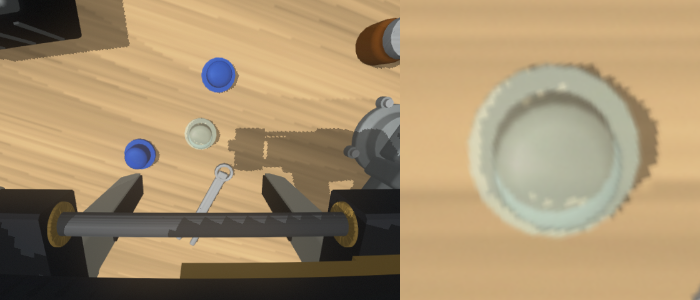

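The clear lens is at wrist (201,133). Its flange centre is at bird (154,150), giving (0.490,0.256). The mouth is at (0.5553,-0.0430) with a gap at -11.8°.

```bash
python3 - <<'E'
from h import *
go((.4901,.2558,.060),n=4)
E
```

```text
t 4.33 pos [0.4903 0.2484 0.1877] yaw 17.35 total units [ 0.0142 -0.048   0.8511] [0.0009 0.0013 0.    ] | per row 4 [ 0.0036 -0.012   0.2128] [0.0002 0.0003 0.    ]
```

```bash

python3 -m creep '[[0.0036,-0.012,0.213,0,0,0],[0.0036,-0.012,0.213,0,0,0],[0.0036,-0.012,0.213,0,0,0],[0.0036,-0.012,0.213,0,0,0],[0,0,0,0,0,0]]' 70
python3 - <<'E'
from h import *
go((.4901,.2558,.0322),n=3)
E
```

```text
t: 4.95
eef_pos: [0.4895, 0.2552, 0.0588]
orientation: [[0.955, 0.297, -0.003], [0.297, -0.955, -0.002], [-0.004, 0.001, -1.0]]
ft_force: [-0.3, -0.5, 0.6]
gripper_width: 0.704
grasp_force: 0.0
t 4.95 pos [0.4895 0.2552 0.0588] yaw 17.28 total units [ 0.0059 -0.0025  0.177 ] [0.0011 0.0071 0.    ] | per row 3 [ 0.002  -0.0008  0.059 ] [0.0004 0.0024 0.    ]
```

```bash

python3 -m creep '[[0,0,0.0615,0,0,0],[0,0,0.0615,0,0,0],[0,0,0.0615,0,0,0],[0,0,0,0,0,0],[0,0,0,0,0,0]]'
python3 - <<'E'
from h import *
go((.4901,.2558,.0322),n=1)
E
```

```text
t: 5.58
eef_pos: [0.4902, 0.2571, 0.0326]
orientation: [[0.954, 0.298, 0.0], [0.298, -0.954, 0.0], [0.0, -0.0, -1.0]]
ft_force: [-0.5, 0.5, -0.2]
gripper_width: 0.701
grasp_force: 0.0
t 5.58 pos [0.4902 0.2571 0.0326] yaw 17.35 total units [-0.0035  0.0083  0.0024] [-0.0001 -0.0007  0.    ] | per row 1 [-0.0035  0.0083  0.0024] [-0.0001 -0.0007  0.    ]
```

Height is good. I close gently on the lens.

```bash

python3 -m creep '[[0,0,0.002,0,0,0],[0,0,0,0,0,0],[0,0,0,0,0,0],[0,0,0,0,0,0],[0,0,0,0,0,0]]' 20 15
python3 - <<'E'
from h import *
p=wrist()
go((.5553,-.043,.26),n=10)
c=at_z(p,[(320,300)],.02)
b=topdown(p,(.49,.256),.006,.045)
save({'pixels':np.hstack([cv2.resize(p['pixels'],(400,300)),cv2.resize(b,(300,300))])},'w4.png')
E
```

```text
t: 6.2
eef_pos: [0.4901, 0.257, 0.0321]
orientation: [[0.955, 0.298, -0.0], [0.298, -0.955, 0.0], [-0.0, -0.0, -1.0]]
ft_force: [0.9, 0.6, -0.1]
gripper_width: 0.224
grasp_force: 0.0
t 6.25 pos [0.4901 0.2571 0.0321] yaw 17.35 total units [-0.1815  2.0389 -1.5195] [-0.0001 -0.      0.    ] | per row 10 [-0.0182  0.2039 -0.152 ] [-0. -0.  0.]
```

View pics/w4.png

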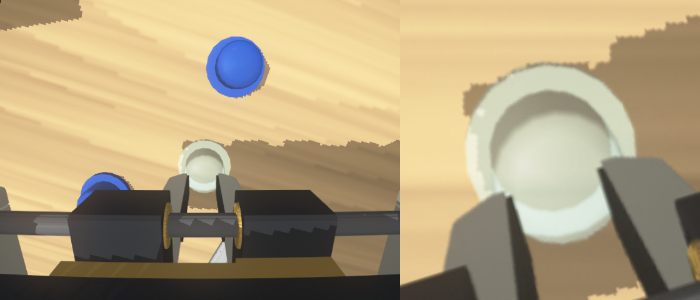

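The fingers appear not to straddle the barrel, and the opening of 21 mm is below 37 mm. I check the fingertip projection before doing anything else.

```bash
python3 - <<'E'
from h import *
s=get_state();print(list(s.keys()),s['gripper_width'],s['grasp_force'],s.get('tip_extent'))
p=capture('wrist');T=p['T_tool_cam'];p['position']=T[:3,3];p['rotation']=T[:3,:3]
for x in(-7.5,7.5):
  for y in(-10.4,10.4,-19,19): print(x,y,proj(p,[(x/1e3,y/1e3,.014)])[0].round(0)*.625, proj(p,[(x/1e3,y/1e3,-.03)])[0].round(0)*.625)
v=p['pixels'][200:440,200:440]
save({'pixels':cv2.resize(v,(560,560),interpolation=cv2.INTER_CUBIC)},'w5.png')
for n in('scene','top'):
    q=capture(n);save(q,n+'5.png')
    print(n,[(d['location'],d['score']) for d in place_of('lens_center',q)], proj(q,[s['eef_pos']+np.array([0,0,-.014])]))
E
```

```text
['t', 'joints', 'qvel', 'joint_efforts', 'eef_pos', 'orientation', 'ft_force', 'wrist_torque', 'grasp_force', 'gripper_width'] 0.20836458545859204 0.0 None
-7.5 -10.4 [191.875 176.875] [189.375 198.75 ]
-7.5 10.4 [214.375 176.875] [216.875 198.75 ]
-7.5 -19 [182.5   176.875] [177.5  198.75]
-7.5 19 [223.125 176.875] [228.75  198.125]
7.5 -10.4 [191.875 161.875] [188.75 180.  ]
7.5 10.4 [214.375 161.875] [217.5   179.375]
7.5 -19 [182.5   161.875] [176.875 179.375]
7.5 19 [223.75  161.875] [229.375 179.375]
scene [([0.488, 0.2578, 0.0217], 0.88), ([0.585, 0.2557, 0.0157], 0.83)] [[336.54879059 195.37068195]]
top [([0.5844, 0.2565, 0.0165], 0.64), ([0.4917, 0.2544, 0.0215], 0.53)] [[208.04977916 282.07320928]]
```

View pics/w5.png

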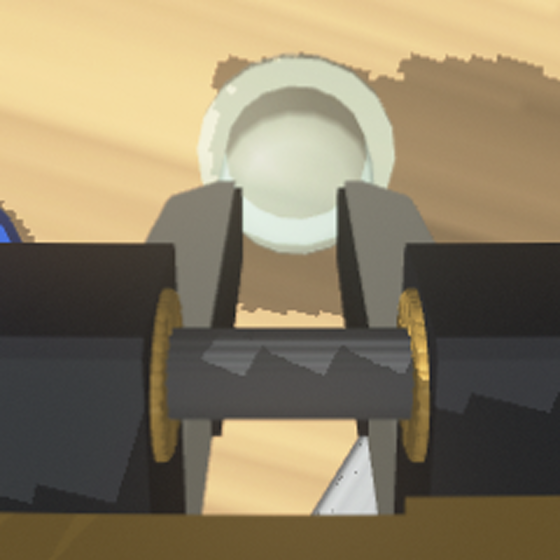

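```bash
python3 - <<'E'
from h import *
s=get_state();R=np.array(s['orientation']);q=capture('scene')
im=cv2.resize(q['pixels'][120:270,250:450],None,fx=4,fy=4,interpolation=cv2.INTER_CUBIC)
for z,c in((.014,(255,0,0)),(0,(0,255,0)),(-.014,(255,0,255)),(-.065,(255,255,0))):
    for y in(-.0097,.0097):
        u=proj(q,[s['eef_pos']+R@[.0,y,z]])[0];cv2.circle(im,tuple(int(k) for k in (u-[250,120])*4),3,c,1)
for z in(0,.034):
    u=proj(q,[(.490,.256,z)])[0];cv2.circle(im,tuple(int(k) for k in (u-[250,120])*4),3,(0,0,0),-1)
save({'pixels':im},'s6.png')
E
```

```text
(no output)
```

View pics/s6.png

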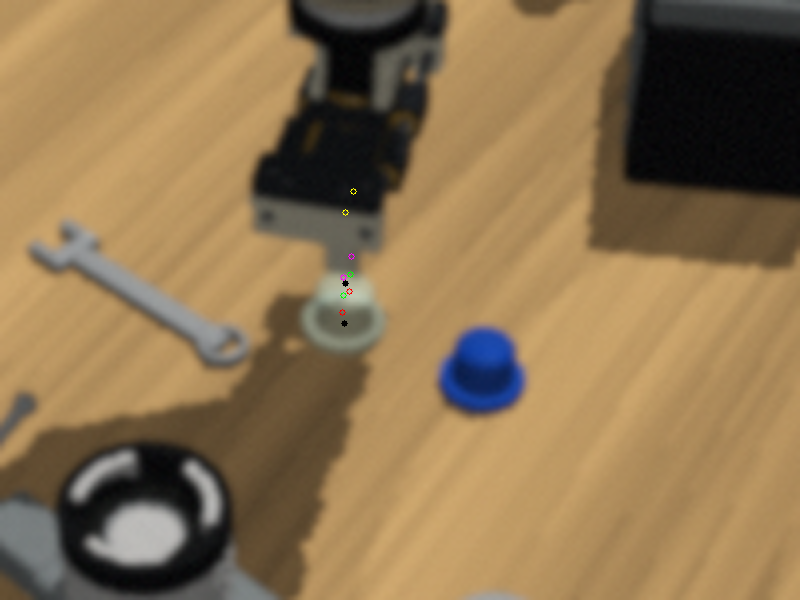

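The scene crop shows the fingertips at (345,277), just above the lens dome, so the tips really sit well behind where stated (about 15 mm behind the TCP). The fingers never touched the lens. I find the true tip height by touching the bench softly with the fingers open, well clear of the lens on both sides.

```bash

python3 -m creep '[[0,0,0,0,0,0],[0,0,0,0,0,0],[0,0,0,0,0,0],[0,0,0.03,0,0,0],[0,0,0.03,0,0,0]]' 100
python3 -m creep '[[0,0,0.02,0,0,0],[0,0,0.02,0,0,0],[0,0,0.02,0,0,0],[0,0,0.0,0,0,0],[0,0,0,0,0,0]]'
python3 - <<'E'
from h import *
p=wrist();v=p['pixels']
save(p,'w7.png');go((.4901,.2571,0),n=1)
E
```

```text
t: 7.18
eef_pos: [0.49, 0.257, 0.0227]
orientation: [[0.955, 0.298, -0.0], [0.298, -0.955, -0.0], [-0.0, -0.0, -1.0]]
ft_force: [0.3, 0.1, -0.7]
gripper_width: 0.69
grasp_force: 0.0
t: 7.8
eef_pos: [0.4902, 0.2571, 0.0141]
orientation: [[0.955, 0.298, 0.0], [0.298, -0.955, 0.0], [0.0, -0.0, -1.0]]
ft_force: [0.2, 0.8, 0.8]
gripper_width: 0.998
grasp_force: 0.0
t 7.85 pos [0.4902 0.2571 0.0142] yaw 17.35 total units [-0.0004 -0.0003  0.0945] [-0.0001 -0.0004  0.    ] | per row 1 [-0.0004 -0.0003  0.0945] [-0.0001 -0.0004  0.    ]
```

```bash

f() { grep -E "^t:|eef_pos|ft_force"; }
python3 -m creep '[[0,0,0.01,0,0,0],[0,0,0.01,0,0,0],[0,0,0.01,0,0,0],[0,0,0.01,0,0,0],[0,0,0.0,0,0,0]]' | f
python3 -m creep '[[0,0,0.01,0,0,0],[0,0,0.01,0,0,0],[0,0,0.01,0,0,0],[0,0,0.01,0,0,0],[0,0,0.0,0,0,0]]' | f
```

```text
t: 8.48
eef_pos: [0.49, 0.257, 0.0079]
ft_force: [0.6, -0.1, 0.2]
t: 9.1
eef_pos: [0.49, 0.257, 0.0019]
ft_force: [-0.2, 0.2, 0.6]
```

```bash

f() { grep -E "^t:|eef_pos|ft_force"; }
python3 -m creep '[[0,0,0.013,0,0,0],[0,0,0.013,0,0,0],[0,0,0.013,0,0,0],[0,0,0.013,0,0,0],[0,0,0.013,0,0,0]]' | f
```

```text
t: 9.72
eef_pos: [0.4901, 0.257, -0.0078]
ft_force: [-0.4, 0.2, 0.9]
```

```bash

python3 -m creep '[[0,0,0.008,0,0,0],[0,0,0.008,0,0,0],[0,0,0.008,0,0,0],[0,0,0,0,0,0],[0,0,0.0,0,0,0]]' | grep -E "^t:|eef_pos|ft_force"
```

```text
t: 10.35
eef_pos: [0.4901, 0.2571, -0.0113]
ft_force: [-0.1, 0.4, -0.7]
```

```bash

python3 -m creep '[[0,0,0.007,0,0,0],[0,0,0.007,0,0,0],[0,0,0.0,0,0,0],[0,0,0,0,0,0],[0,0,0.0,0,0,0]]' | grep -E "^t:|eef_pos|ft_force"
```

```text
t: 10.98
eef_pos: [0.4901, 0.257, -0.0134]
ft_force: [0.4, -0.8, -0.1]
```

```bash

python3 -m creep '[[0,0,0.007,0,0,0],[0,0,0.007,0,0,0],[0,0,0.0,0,0,0],[0,0,0,0,0,0],[0,0,0.0,0,0,0]]' | grep -E "^t:|eef_pos|ft_force"
```

```text
t: 11.6
eef_pos: [0.4901, 0.2571, -0.0154]
ft_force: [0.1, 0.3, 0.2]
```

```bash

python3 -m creep '[[0,0,0.007,0,0,0],[0,0,0.007,0,0,0],[0,0,0.0,0,0,0],[0,0,0,0,0,0],[0,0,0.0,0,0,0]]' | grep -E "^t:|eef_pos|ft_force"
```

```text
t: 12.22
eef_pos: [0.4901, 0.257, -0.0176]
ft_force: [-0.0, -0.3, 1.3]
```

```bash

python3 -m creep '[[0,0,0.007,0,0,0],[0,0,0.007,0,0,0],[0,0,0.0,0,0,0],[0,0,0,0,0,0],[0,0,0.0,0,0,0]]' | grep -E "^t:|eef_pos|ft_force"
```

```text
t: 12.85
eef_pos: [0.4901, 0.2571, -0.0197]
ft_force: [0.4, -0.4, 0.1]
```

```bash

python3 -m creep '[[0,0,0.007,0,0,0],[0,0,0.007,0,0,0],[0,0,0.0,0,0,0],[0,0,0,0,0,0],[0,0,0.0,0,0,0]]' | grep -E "^t:|eef_pos|ft_force"
```

```text
t: 13.48
eef_pos: [0.4902, 0.2571, -0.0212]
ft_force: [-2.9, -1.4, 8.5]
```

```bash

python3 -m creep '[[0,0,0.007,0,0,0],[0,0,0.007,0,0,0],[0,0,0.0,0,0,0],[0,0,0,0,0,0],[0,0,0.0,0,0,0]]' | grep -E "^t:|eef_pos|ft_force"
```

```text
t: 14.1
eef_pos: [0.4903, 0.2571, -0.0213]
ft_force: [-11.5, -6.6, 37.5]
```

Fingertips touch the bench at a reported z of -0.021, so tips = TCP - 21 mm. The lens grip therefore belongs at TCP z = -0.0028.

```bash

python3 -m creep '[[0,0,-0.05,0,0,0],[0,0,-0.05,0,0,0],[0,0,-0.04,0,0,0],[0,0,0,0,0,0],[0,0,0,0,0,0]]' | grep -E "^t:|eef_pos|ft_force"

```

```text
t: 14.72
eef_pos: [0.49, 0.257, -0.0031]
ft_force: [-0.1, 0.5, -0.2]
```

```bash

python3 -m creep '[[0,0,0,0,0,0],[0,0,0,0,0,0],[0,0,0,0,0,0],[0,0,0,0,0,0],[0,0,0,0,0,0]]' 25 15
python3 -m creep '[[0,0,0,0,0,0],[0,0,0,0,0,0],[0,0,0,0,0,0],[0,0,0,0,0,0],[0,0,0,0,0,0]]'

```

```text
t: 15.35
eef_pos: [0.4901, 0.257, -0.0029]
orientation: [[0.955, 0.298, -0.0], [0.298, -0.955, 0.0], [0.0, -0.0, -1.0]]
ft_force: [0.1, 0.3, -0.3]
gripper_width: 0.51
grasp_force: 0.0
t: 15.98
eef_pos: [0.4901, 0.257, -0.0029]
orientation: [[0.954, 0.298, 0.0], [0.298, -0.954, -0.0], [0.0, 0.0, -1.0]]
ft_force: [0.4, 0.3, 0.1]
gripper_width: 0.392
grasp_force: 15.0
```

The lens is held (width 36.5 mm, 15 N). I lift it and carry it over the mouth.

```bash

python3 -m creep '[[0,0,-0.1,0,0,0],[0,0,-0.25,0,0,0],[0,0,-0.3,0,0,0],[0,0,-0.35,0,0,0],[0,0.05,-0.25,0,0,0]]' | grep -E "^t:|eef_pos|grasp"
python3 -m creep '[[-0.018,0.15,-0.02,0,0,0],[-0.018,0.2,0,0,0,0],[-0.018,0.25,0,0,0,0],[-0.018,0.25,0,0,0,0],[-0.018,0.25,0,0,0,0]]' | grep -E "^t:|eef_pos|grasp"
python3 -m creep '[[-0.018,0.25,0,0,0,0],[-0.018,0.2,0,0,0,0],[-0.018,0.2,0,0,0,0],[-0.018,0.15,0,0,0,0],[-0.018,0.09,0,0,0,0]]' | grep -E "^t:|eef_pos|grasp|wid"
python3 - <<'E'
from h import *
go((.555,-.0419,.185),n=1)
p=wrist();p=wrist();np.save('pics/w8.npy',p,allow_pickle=True)
s=get_state();z=s['eef_pos'][2]+.003+.006
c=s['eef_pos']
b=topdown(p,c,z,.045);b2=topdown(p,c,.16,.045)
save({'pixels':np.hstack([cv2.resize(b,(390,390)),cv2.resize(b2,(390,390))])},'w8.png');print(z,c)
E
```

```text
t: 16.6
eef_pos: [0.4925, 0.2502, 0.188]
grasp_force: 15.0
t: 17.23
eef_pos: [0.5287, 0.0872, 0.1886]
grasp_force: 15.0
t: 17.85
eef_pos: [0.5556, -0.044, 0.1883]
gripper_width: 0.392
grasp_force: 15.0
t 17.85 pos [ 0.5556 -0.044   0.1883] yaw 17.31 total units [ 0.0005 -0.0143  0.0222] [ 0.0004 -0.001  -0.    ] | per row 1 [ 0.0005 -0.0143  0.0222] [ 0.0004 -0.001  -0.    ]
0.19703693139587916 [ 0.55549726 -0.04385962  0.18803693]
```

View pics/w8.png

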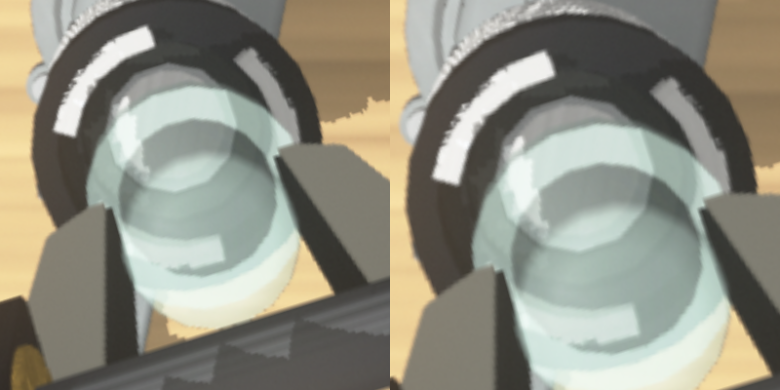

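The held lens's flange appears centred at left-view (194,199). The head circle in the rim plane is centred near right-view (582,189). I refine the mouth from the visible sector.

```bash
cat >> h.py <<'E'
def fit_sector(p,c0,lo,hi,z=.16):
    from scipy.optimize import minimize
    b=cv2.GaussianBlur(topdown(p,c0,z,.05,500).max(2).astype(np.float32),(0,0),2)
    A,Rr=np.meshgrid(np.radians(np.arange(lo,hi,1.)),np.arange(26.5,36,.5))
    def f(v):
        x,y=v[0]+Rr*np.cos(A),v[1]+Rr*np.sin(A)
        d=abs((np.degrees(A)-v[2]+60)%120-60)
        w=np.where((d>27)&(Rr>28.8)&(Rr<32.3),1.,0)-np.where((d<23)&(Rr>28.8)&(Rr<32.3),1.,0)-np.where((d>27)&((Rr<27.8)|(Rr>34.5)),1.,0)
        I=cv2.remap(b,(249.5-y*5).astype(np.float32),(249.5-x*5).astype(np.float32),1)
        return -(np.minimum(I,180)*w).mean()
    rs=[minimize(f,(dx,dy,-11),method='Nelder-Mead',options=dict(initial_simplex=[(dx,dy,-11),(dx+2,dy,-11),(dx,dy+2,-11),(dx,dy,-5)])) for dx in(-2,0,2) for dy in(-2,0,2)]
    r=min(rs,key=lambda r:r.fun);return c0[0]+r.x[0]/1e3,c0[1]+r.x[1]/1e3,r.x[2],r.fun
E
python3 - <<'E'
from h import *
p=np.load('pics/w8.npy',allow_pickle=True).item();c=(.5569,-.0432)
print(fit_sector(p,c,-65,84),fit_sector(p,c,-50,80))
q=np.load('pics/w2.npy',allow_pickle=True).item()
print(fit_sector(q,(.5553,-.043),-180,180),fit_sector(q,(.5553,-.043),-65,84))
# lens flange top edge: radial edge on bird view at flange plane
z=.19704
b=cv2.GaussianBlur(topdown(p,(.5555,-.0439),z,.045,900),(0,0),3).astype(float)  # .1mm/px
g=b[:,:,2]-b[:,:,0]
from scipy.optimize import minimize
A,Rr=np.meshgrid(np.radians(np.r_[0:75:1.,-45:0:1.]),[-1.,1.])
def f(v):
    x,y=v[0]+(26+Rr)*np.cos(A),v[1]+(26+Rr)*np.sin(A)
    I=cv2.remap(g.astype(np.float32),(449.5-y*10).astype(np.float32),(449.5-x*10).astype(np.float32),1)
    return -(I[0]-I[1]).mean()
for s in((-1,0),(0,0),(0,1)):
    r=minimize(f,s,method='Nelder-Mead',options=dict(initial_simplex=[s,(s[0]+1,s[1]),(s[0],s[1]+1)]));print('lens off TCP mm',r.x,r.fun)
E
```

```text
(np.float64(0.5552605065395544), np.float64(-0.04317701047021978), np.float64(-9.577633761128459), np.float64(-20.649351832134823)) (np.float64(0.5552544075249984), np.float64(-0.0431084393377704), np.float64(-11.474905834540948), np.float64(-17.957829956487124))
(np.float64(0.5552494920329841), np.float64(-0.04304596095274946), np.float64(-11.619269352092319), np.float64(-14.395505661992301)) (np.float64(0.5549853599078248), np.float64(-0.043220693047600366), np.float64(-9.628954738813563), np.float64(-21.789448916301506))
lens off TCP mm [-0.61750886 -0.27485156] -10.077449798583984
lens off TCP mm [-0.61750886 -0.27485156] -10.077449798583984
lens off TCP mm [-0.6175212  -0.26501065] -10.078198432922363
```

```bash
python3 - <<'E'
from h import *
go((.5557,-.0425,.151),n=4)
E
```

```text
t 17.95 pos [ 0.5555 -0.0439  0.188 ] yaw 17.28 total units [ 0.0039 -0.0083  0.2469] [ 0.0004 -0.0005 -0.    ] | per row 4 [ 0.001  -0.0021  0.0617] [ 0.0001 -0.0001 -0.    ]
```

```bash
f() { grep -E "^t:|eef_pos|ft_f|grasp"; }
python3 -m creep '[[0.004,-0.0083,0.06,0,0,0],[0,0,0.06,0,0,0],[0,0,0.06,0,0,0],[0,0,0.066,0,0,0],[0,0,0,0,0,0]]' | f
python3 -m creep '[[0,0,0.006,0,0,0],[0,0,0.006,0,0,0],[0,0,0.006,0,0,0],[0,0,0.006,0,0,0],[0,0,0.006,0,0,0]]' | f
```

```text
t: 18.58
eef_pos: [0.5553, -0.0415, 0.1497]
ft_force: [0.4, -0.9, -1.7]
grasp_force: 15.0
t: 19.2
eef_pos: [0.5558, -0.0417, 0.1462]
ft_force: [0.3, -0.0, -0.8]
grasp_force: 15.0
```

```bash
f() { grep -E "^t:|eef_pos|ft_f|grasp"; }
python3 -m creep '[[0,0.004,0.004,0,0,0],[0,0,0.005,0,0,0],[0,0,0.005,0,0,0],[0,0,0.005,0,0,0],[0,0,0,0,0,0]]' | f
```

```text
t: 19.82
eef_pos: [0.5559, -0.0423, 0.1433]
ft_force: [0.0, -0.0, -1.6]
grasp_force: 15.0
```

```bash
f() { grep -E "^t:|eef_pos|ft_f|grasp"; }
python3 -m creep '[[0,0,0.004,0,0,0],[0,0,0.003,0,0,0],[0,0,0,0,0,0],[0,0,0.0,0,0,0],[0,0,0,0,0,0]]' | f
```

```text
t: 20.45
eef_pos: [0.556, -0.0423, 0.1423]
ft_force: [-0.5, -1.1, -1.6]
grasp_force: 15.0
```

```bash
f() { grep -E "^t:|eef_pos|ft_f|grasp"; }
python3 -m creep '[[0,0,0.004,0,0,0],[0,0,0.003,0,0,0],[0,0,0,0,0,0],[0,0,0.0,0,0,0],[0,0,0,0,0,0]]' | f
```

```text
t: 21.08
eef_pos: [0.5561, -0.0423, 0.1415]
ft_force: [-1.3, 0.5, 3.7]
grasp_force: 15.0
```

Gasket contact is at an underside of about 0.1445 (15.5 mm below the rim), past the ledge. I release and lift.

```bash
f() { grep -E "^t:|eef_pos|ft_f|grasp|wid"; }
python3 -m creep '[[0,0,0.001,0,0,0],[0,0,0,0,0,0],[0,0,0,0,0,0],[0,0,0.0,0,0,0],[0,0,0,0,0,0]]' 75 | f
python3 -m creep '[[0,0,-0.1,0,0,0],[0,0,-0.2,0,0,0],[0,0,-0.2,0,0,0],[0,0,-0.2,0,0,0],[0,0,-0.1,0,0,0]]' 100 | f
python3 - <<'E'
from h import *
p=wrist();p=wrist();np.save('pics/w9.npy',p,allow_pickle=True)
print([(d['location'],d['score']) for d in place_of('lens_center',p)])
b=topdown(p,(.5553,-.043),.16,.045);save({'pixels':b},'w9.png')
for h in (.188,):
  for m in cut_out('lens_center',p)[:2]:
    y,x=np.nonzero(m['mask']);print(m['score'],len(x),at_z(p,[(x.mean(),y.mean())],.165))
go((.4978,-.2714,.10),0.3,n=10)
E
```

```text
t: 21.7
eef_pos: [0.5559, -0.0423, 0.1411]
ft_force: [0.9, -0.3, -0.1]
gripper_width: 0.751
grasp_force: 0.0
t: 22.32
eef_pos: [0.5564, -0.0423, 0.2635]
ft_force: [-0.2, -0.2, 0.3]
gripper_width: 0.997
grasp_force: 0.0
[([0.5532, -0.0393, 0.1624], 0.73), ([0.5869, 0.2568, 0.0217], 0.59)]
0.87 1863 [[0.59854378 0.15812884 0.165     ]]
0.73 2875 [[ 0.55930857 -0.04059288  0.165     ]]
t 22.52 pos [ 0.5556 -0.0422  0.2604] yaw 17.35 total units [-0.8228  1.3438  1.0696] [-0.0006  0.0016  0.5952] | per row 10 [-0.0823  0.1344  0.107 ] [-0.0001  0.0002  0.0595]
```

```bash
f() { grep -E "^t:|eef_pos|ft_f"; }
python3 -m creep '[[-0.1,0.16,0.06,0,0,0],[-0.1,0.17,0.14,0,0,0],[-0.1,0.17,0.14,0,0,0],[-0.1,0.17,0.14,0,0,0],[-0.1,0.17,0.14,0,0,0]]' | f
python3 -m creep '[[-0.1,0.17,0.14,0,0,0],[-0.1,0.17,0.14,0,0,0],[-0.12,0.16,0.14,0,0,0],[0,0,0,0,0,-0.226],[0,0,0,0,0,-0.226]]' | f
python3 - <<'E'
from h import *
from scipy.optimize import minimize
p=wrist();p=wrist();np.save('pics/w10.npy',p,allow_pickle=True)
m=max(cut_out('ring_center',p),key=lambda m:m['mask'].sum());y,x=np.nonzero(m['mask'])
c0=at_z(p,[(x.mean(),y.mean())],.012)[0];print(c0)
def ringfit(p,c0,z):
    b=cv2.GaussianBlur(topdown(p,c0,z,.05,500).astype(np.float32),(0,0),1.5)
    g=b[:,:,2]-.0*b[:,:,0]; sat=b.max(2)-b.min(2)   # steel: low saturation
    A,Rr=np.meshgrid(np.radians(np.arange(0,360,2.)),np.r_[17:30:.5])
    def f(v):
        X,Y=v[0]+Rr*np.cos(A),v[1]+Rr*np.sin(A)
        I=cv2.remap(sat,(249.5-Y*5).astype(np.float32),(249.5-X*5).astype(np.float32),1)
        w=np.where((Rr>21)&(Rr<26),1.,0)-np.where((Rr<20)|(Rr>27.7),1.,0)
        return (np.minimum(I,80)*w).mean()
    r=min((minimize(f,(a,c),method='Nelder-Mead',options=dict(initial_simplex=[(a,c),(a+2,c),(a,c+2)])) for a in(-3,0,3) for c in(-3,0,3)),key=lambda r:r.fun)
    return c0[0]+r.x[0]/1e3,c0[1]+r.x[1]/1e3,r.fun
c=ringfit(p,c0,.022);print(c)
w=np.load('pics/w1.npy',allow_pickle=True).item();print(ringfit(w,(.4978,-.2714),.022))
b=topdown(p,(c[0],c[1]),.003,.045);save({'pixels':b},'w10.png')
go((c[0],c[1],-.007),30.3,n=5)
E
```

```text
t: 23.15
eef_pos: [0.521, -0.1855, 0.1661]
ft_force: [0.3, 0.7, -0.1]
t: 23.78
eef_pos: [0.4974, -0.2707, 0.1034]
ft_force: [-0.3, 0.7, -0.4]
[ 0.49678108 -0.27209679  0.012     ]
(np.float64(0.49834722656398006), np.float64(-0.2709759609381535), np.float64(-15.527261820193539))
(np.float64(0.4984411405682938), np.float64(-0.27131963278245375), np.float64(-18.327121633265772))
t 23.93 pos [ 0.4979 -0.2705  0.1041] yaw 30.18 total units [0.0015 0.0055 0.7408] [-0.0032  0.0015 -0.0041] | per row 5 [0.0003 0.0011 0.1482] [-0.0006  0.0003 -0.0008]
```

```bash
f() { grep -E "^t:|eef_pos|ft_f|wid|grasp"; }
python3 -m creep '[[0.001,0.005,0.15,0,0,0],[0,0,0.2,0,0,0],[0,0,0.2,0,0,0],[0,0,0.15,0,0,0],[0,0,0.04,0,0,0]]' | f
python3 -m creep '[[0,0,0,0,0,0],[0,0,0,0,0,0],[0,0,0,0,0,0],[0,0,0,0,0,0],[0,0,0,0,0,0]]' 45 25 | f
python3 - <<'E'
from h import *
go((.498,-.271,-.007),n=1)
E
```

```text
t: 24.55
eef_pos: [0.4981, -0.2707, -0.0074]
ft_force: [-0.1, 0.9, 0.5]
gripper_width: 0.999
grasp_force: 0.0
t: 25.18
eef_pos: [0.4991, -0.2715, -0.0056]
ft_force: [-0.4, -0.0, 2.8]
gripper_width: 0.568
grasp_force: 25.0
t 25.18 pos [ 0.4991 -0.2715 -0.0056] yaw 30.29 total units [-0.0047 -0.0065  0.0093] [ 0.0007 -0.0004 -0.    ] | per row 1 [-0.0047 -0.0065  0.0093] [ 0.0007 -0.0004 -0.    ]
```

```bash
f() { grep -E "^t:|eef_pos|ft_f|wid|grasp"; }
python3 -m creep '[[0,0,-0.1,0,0,0],[0,0,-0.25,0,0,0],[0,0,-0.35,0,0,0],[0,0,-0.4,0,0,0],[0,0,-0.25,0,0,0]]' - 35 | f
python3 - <<'E'
from h import *
go((.5555,-.0425,.20),33.3,n=5)
E
```

```text
t: 25.8
eef_pos: [0.4993, -0.2716, 0.2005]
ft_force: [0.2, 0.8, -1.1]
gripper_width: 0.56
grasp_force: 35.0
t 25.8 pos [ 0.4993 -0.2716  0.2005] yaw 30.3 total units [ 1.0939 -1.1295  0.0015] [ 0.0061 -0.0028 -0.1047] | per row 5 [ 0.2188 -0.2259  0.0003] [ 0.0012 -0.0006 -0.0209]
```

```bash
f() { grep -E "^t:|eef_pos|ft_f|wid|grasp"; }
python3 -m creep '[[0.12,-0.12,0,0,0,0],[0.22,-0.23,0,0,0,0],[0.26,-0.27,0,0,0,0],[0.26,-0.27,0,0,0,0],[0.234,-0.24,0,0,0,-0.105]]' | f
python3 - <<'E'
from h import *
from scipy.optimize import minimize
p=wrist();p=wrist();np.save('pics/w11.npy',p,allow_pickle=True)
s=get_state();c=s['eef_pos'];go((.5555,-.0425,.17),33.3,n=3)
b1=topdown(p,c,c[2]+.0056+.022,.045);b2=topdown(p,(.5555,-.0425),.16,.045)
save({'pixels':np.hstack([cv2.resize(b1,(390,390)),cv2.resize(b2,(390,390))])},'w11.png')
for r in((-20,84),(-40,60),(-30,100)): print(fit_sector(p,(.5555,-.0425),*r))
E
```

```text
t: 26.42
eef_pos: [0.5552, -0.0403, 0.1975]
ft_force: [0.9, -1.1, -1.2]
gripper_width: 0.564
grasp_force: 35.0
t 26.52 pos [ 0.5555 -0.0383  0.1975] yaw 33.61 total units [-0.0159  0.0232  0.1831] [-0.0005 -0.002   0.0107] | per row 3 [-0.0053  0.0077  0.061 ] [-0.0002 -0.0007  0.0036]
(np.float64(0.5555856456918075), np.float64(-0.042764706864235405), np.float64(-13.59389033179383), np.float64(-13.87238006746238))
(np.float64(0.5555949399246279), np.float64(-0.040584524260845), np.float64(-33.59901446302574), np.float64(-9.182259539553993))
(np.float64(0.5554165879753239), np.float64(-0.04265201212308689), np.float64(-11.411288963697654), np.float64(-6.444465031797587))
```

View pics/w11.png

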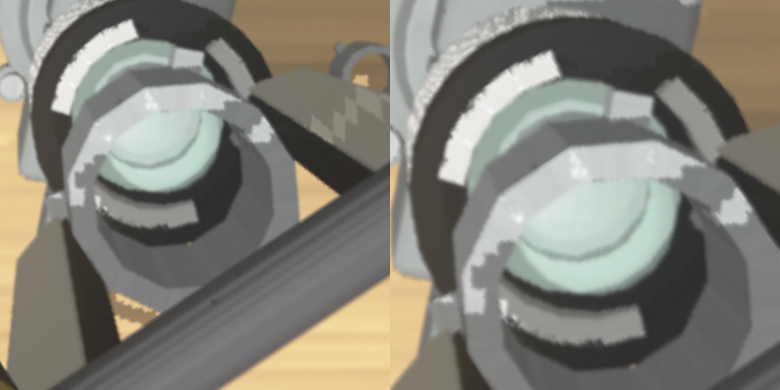

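The lens sits square in the cell. The ring is held level, with its lug (bird 630,103) over the gap. I correct the position and lower it.

```bash
f() { grep -E "^t:|eef_pos|ft_f|wid|grasp"; }
python3 -m creep '[[-0.008,0.011,0.02,0,0,0],[-0.008,0.011,0.02,0,0,0],[0,0,0.03,0,0,0],[0,0,0.03,0,0,0],[0,0,0,0,0,0]]' | f
python3 - <<'E'
from h import *
go((.5558,-.0424,.154),33.3,n=1)
E
```

```text
t: 27.15
eef_pos: [0.5547, -0.0465, 0.1811]
ft_force: [-0.5, -0.5, -1.8]
gripper_width: 0.56
grasp_force: 35.0
t 27.15 pos [ 0.5547 -0.0465  0.1811] yaw 33.28 total units [ 0.0215 -0.0189  0.1809] [-0.0012  0.0013 -0.0007] | per row 1 [ 0.0215 -0.0189  0.1809] [-0.0012  0.0013 -0.0007]
```

```bash
f() { grep -E "^t:|eef_pos|ft_f|wid|grasp"; }
python3 -m creep '[[0.011,-0.01,0,0,0,0],[0.011,-0.009,0,0,0,0],[0,0,0,0,0,0],[0,0,0,0,0,0],[0,0,0,0,0,0]]' | f
python3 - <<'E'
from h import *
go((.5558,-.0424,.154),33.3,n=1)
E
```

```text
t: 27.78
eef_pos: [0.5561, -0.0422, 0.1816]
ft_force: [-0.3, -0.1, -2.0]
gripper_width: 0.562
grasp_force: 35.0
t 27.77 pos [ 0.5561 -0.0422  0.1816] yaw 33.3 total units [-0.0028 -0.      0.1843] [ 0.     -0.      0.0001] | per row 1 [-0.0028 -0.      0.1843] [ 0.     -0.      0.0001]
```

```bash
f() { grep -E "^t:|eef_pos|ft_f|wid|grasp"; }
python3 -m creep '[[-0.002,0,0.02,0,0,0],[0,0,0.02,0,0,0],[0,0,0.02,0,0,0],[0,0,0.02,0,0,0],[0,0,0.02,0,0,0]]' | f
```

```text
t: 28.4
eef_pos: [0.5559, -0.0423, 0.1664]
ft_force: [-0.3, -0.5, -1.2]
gripper_width: 0.565
grasp_force: 35.0
```

```bash
f() { grep -E "^t:|eef_pos|ft_f|wid|grasp"; }
python3 -m creep '[[0,0,0.015,0,0,0],[0,0,0.015,0,0,0],[0,0,0.015,0,0,0],[0,0,0.015,0,0,0],[0,0,0.012,0,0,0]]' | f
```

```text
t: 29.02
eef_pos: [0.5559, -0.0423, 0.1557]
ft_force: [0.6, -0.3, -1.7]
gripper_width: 0.564
grasp_force: 35.0
```

```bash
f() { grep -E "^t:|eef_pos|ft_f|wid|grasp"; }
python3 -m creep '[[0,0,0.009,0,0,0],[0,0,0.009,0,0,0],[0,0,0.009,0,0,0],[0,0,0.009,0,0,0],[0,0,0.0,0,0,0]]' | f
```

```text
t: 29.65
eef_pos: [0.5559, -0.0423, 0.1503]
ft_force: [-0.1, 0.3, -2.2]
gripper_width: 0.56
grasp_force: 35.0
```

```bash
f() { grep -E "^t:|eef_pos|ft_f|wid|grasp"; }
python3 -m creep '[[0,0,0.005,0,0,0],[0,0,0.005,0,0,0],[0,0,0.005,0,0,0],[0,0,0.005,0,0,0],[0,0,0.0,0,0,0]]' | f
```

```text
t: 30.28
eef_pos: [0.5559, -0.0423, 0.1474]
ft_force: [0.6, -0.1, -1.7]
gripper_width: 0.565
grasp_force: 35.0
```

Free so far, at a lower edge of about 0.153. I continue finely to contact.

```bash
f() { grep -E "^t:|eef_pos|ft_f|wid|grasp"; }
python3 -m creep '[[0,0,0.004,0,0,0],[0,0,0.004,0,0,0],[0,0,0.003,0,0,0],[0,0,0,0,0,0],[0,0,0.0,0,0,0]]' | f
```

```text
t: 30.9
eef_pos: [0.5559, -0.0423, 0.1458]
ft_force: [-0.2, 0.7, -1.2]
gripper_width: 0.565
grasp_force: 35.0
```

```bash
f() { grep -E "^t:|eef_pos|ft_f|wid|grasp"; }
python3 -m creep '[[0,0,0.003,0,0,0],[0,0,0.003,0,0,0],[0,0,0,0,0,0],[0,0,0,0,0,0],[0,0,0.0,0,0,0]]' | f
```

```text
t: 31.52
eef_pos: [0.5559, -0.0423, 0.1449]
ft_force: [-0.3, 0.2, 0.0]
gripper_width: 0.561
grasp_force: 35.0
```

```bash
f() { grep -E "^t:|eef_pos|ft_f|wid|grasp"; }
python3 -m creep '[[0,0,0.002,0,0,0],[0,0,0.001,0,0,0],[0,0,0,0,0,0],[0,0,0,0,0,0],[0,0,0.0,0,0,0]]' | f
python3 -c "
from h import *
print([get_state()[k].round(2) for k in('ft_force','wrist_torque','joints')])"
```

```text
t: 32.15
eef_pos: [0.556, -0.0423, 0.1446]
ft_force: [-2.0, 0.9, 5.2]
gripper_width: 0.563
grasp_force: 35.0
[array([-2.02,  0.94,  5.21]), array([ 0.09,  0.35, -0.01]), array([-9.14, 24.29, 96.53,  0.  , 59.17, 47.56])]
```

The ring is seated on the flange (contact at TCP 0.1447). I turn clockwise, first 25°.

```bash
f() { grep -E "^t:|eef_pos|ft_f|grasp"; python3 -c "
from h import *
s=get_state();R=s['orientation'];print('Tz',np.round(s['wrist_torque'],3),'yaw',np.degrees(np.arctan2(R[1][0],R[0][0])).round(2))"; }
python3 -m creep '[[0,0,-0.001,0,0,0.17],[0,0,0,0,0,0.17],[0,0,0,0,0,0.17],[0,0,0,0,0,0.17],[0,0,0,0,0,0.17]]' | f
```

```text
t: 32.78
eef_pos: [0.5563, -0.0424, 0.1447]
ft_force: [-0.5, -1.0, 3.3]
grasp_force: 35.0
Tz [-0.086 -0.09   0.055] yaw 8.8
```

```bash
cat > st.sh <<'E'
grep -E "^t:|eef_pos"; python3 -c "
from h import *
s=get_state();R=s['orientation'];print('F',np.round(s['ft_force'],1),'T',np.round(s['wrist_torque'],3),'yaw',np.degrees(np.arctan2(R[1][0],R[0][0])).round(2))"
E
python3 -m creep '[[0,0,0,0,0,0.05],[0,0,0,0,0,0.05],[0,0,0,0,0,0.05],[0,0,0,0,0,0.05],[0,0,0,0,0,0]]' | sh st.sh
```

```text
t: 33.4
eef_pos: [0.5561, -0.0424, 0.1446]
F [ 1.3 -2.5  4.2] T [-0.471 -0.344 -0.068] yaw 3.21
```

```bash

python3 -m creep '[[0,0,0,0,0,0.05],[0,0,0,0,0,0.05],[0,0,0,0,0,0.05],[0,0,0,0,0,0.05],[0,0,0,0,0,0]]' | sh st.sh
```

```text
t: 34.02
eef_pos: [0.556, -0.0424, 0.1446]
F [ 2.9 -4.3  4.7] T [-0.775 -0.537 -0.082] yaw -2.53
```

```bash

python3 -m creep '[[0,0,0,0,0,0.05],[0,0,0,0,0,0.05],[0,0,0,0,0,0.05],[0,0,0,0,0,0.05],[0,0,0,0,0,0]]' | sh st.sh
```

```text
t: 34.65
eef_pos: [0.5559, -0.0423, 0.1446]
F [ 3.2 -4.6  4.1] T [-0.791 -0.465  0.022] yaw -8.27
```

```bash

python3 -m creep '[[0.0016,0.0018,0,0,0,0.035],[0,0,0,0,0,0.035],[0,0,0,0,0,0.035],[0,0,0,0,0,0.035],[0,0,0,0,0,0]]' | sh st.sh
```

```text
t: 35.28
eef_pos: [0.556, -0.0423, 0.1446]
F [ 2.  -2.8  5.6] T [-0.467 -0.34   0.012] yaw -12.27
```

```bash

python3 -m creep '[[0,0,0,0,0,0.035],[0,0,0,0,0,0.035],[0,0,0,0,0,0.035],[0,0,0,0,0,0],[0,0,0,0,0,0]]' | sh st.sh
```

```text
t: 35.9
eef_pos: [0.5561, -0.0424, 0.1446]
F [ 2.6 -3.1  4.4] T [-0.591 -0.357 -0.001] yaw -15.27
```

```bash

python3 -m creep '[[0,0,0,0,0,0.035],[0,0,0,0,0,0.035],[0,0,0,0,0,0.035],[0,0,0,0,0,0],[0,0,0,0,0,0]]' | sh st.sh
```

```text
t: 36.52
eef_pos: [0.5561, -0.0425, 0.1446]
F [ 2.5 -4.5  4. ] T [-0.684 -0.449  0.008] yaw -18.27
```

```bash

python3 -m creep '[[0,0,0,0,0,0.035],[0,0,0,0,0,0.035],[0,0,0,0,0,0.0],[0,0,0,0,0,0],[0,0,0,0,0,0]]' | sh st.sh
```

```text
t: 37.15
eef_pos: [0.5562, -0.0426, 0.1446]
F [ 2.9 -3.8  5.9] T [-0.745 -0.444 -0.008] yaw -20.26
```

```bash

python3 -m creep '[[0,0,0,0,0,0.035],[0,0,0,0,0,0.035],[0,0,0,0,0,0.0],[0,0,0,0,0,0],[0,0,0,0,0,0]]' | sh st.sh
```

```text
t: 37.78
eef_pos: [0.5561, -0.0427, 0.1446]
F [ 2.2 -5.   5. ] T [-0.843 -0.491  0.05 ] yaw -22.26
```

```bash

python3 -m creep '[[0,0,0,0,0,0.035],[0,0,0,0,0,0.035],[0,0,0,0,0,0.0],[0,0,0,0,0,0],[0,0,0,0,0,0]]' | sh st.sh
```

```text
t: 38.4
eef_pos: [0.5561, -0.0427, 0.1446]
F [ 2.  -5.6  4.9] T [-0.95  -0.417  0.009] yaw -24.26
```

```bash

python3 -m creep '[[0.001,0.002,0,0,0,0.035],[0,0,0,0,0,0.035],[0,0,0,0,0,0.0],[0,0,0,0,0,0],[0,0,0,0,0,0]]' | sh st.sh
```

```text
t: 39.02
eef_pos: [0.556, -0.0429, 0.1445]
F [ 0.5 -3.9  4.7] T [-0.786 -0.206  0.003] yaw -26.27
```

```bash

python3 -m creep '[[0,0,0,0,0,0.035],[0,0,0,0,0,0.035],[0,0,0,0,0,0.0],[0,0,0,0,0,0],[0,0,0,0,0,0]]' | sh st.sh
```

```text
t: 39.65
eef_pos: [0.556, -0.043, 0.1444]
F [ 1.1 -4.4  3.6] T [-0.847 -0.261  0.091] yaw -28.33
```

```bash

python3 -m creep '[[0,0,0,0,0,0.035],[0,0,0,0,0,0.035],[0,0,0,0,0,0.0],[0,0,0,0,0,0],[0,0,0,0,0,0]]' | sh st.sh
```

```text
t: 40.28
eef_pos: [0.5559, -0.043, 0.1442]
F [ 1.4 -4.6  2.9] T [-0.872 -0.309  0.126] yaw -30.33
```

The bite came at yaw of about -27 under preload, which is about -23 unloaded. Both angle and z drop put the clamp at roughly 12–14 N. A bit more turn, then let go.

```bash

python3 -m creep '[[0,0,0,0,0,0.03],[0,0,0,0,0,0.03],[0,0,0,0,0,0.0],[0,0,0,0,0,0],[0,0,0,0,0,0]]' | sh st.sh
```

```text
t: 40.9
eef_pos: [0.5558, -0.043, 0.1441]
F [ 1.5 -4.8  1.8] T [-0.881 -0.434  0.196] yaw -32.04
```

```bash

python3 -m creep '[[0,0,0,0,0,0],[0,0,0,0,0,0],[0,0,0,0,0,0],[0,0,0,0,0,0],[0,0,0,0,0,0]]' 85 | sh st.sh
python3 -m creep '[[0,0,-0.03,0,0,0],[0,0,-0.1,0,0,0],[0,0,-0.2,0,0,0],[0,0,-0.2,0,0,0],[0,0,-0.1,0,0,0]]' | sh st.sh
python3 -m creep '[[0,0,0,0,0,0],[0,0,0,0,0,0],[0,0,0,0,0,0],[0,0,0,0,0,0],[0,0,0,0,0,0]]' | sh st.sh
python3 - <<'E'
from h import *
p=wrist()
for n in('ring_center','lens_center','jar'): print(n,[(np.round(d['location'],4),d['score']) for d in place_of(n,p)[:2]])
E
```

```text
t: 41.52
eef_pos: [0.5561, -0.0429, 0.1445]
F [-0.   0.1  0.6] T [ 0.023 -0.036 -0.076] yaw -32.01
t: 42.15
eef_pos: [0.5567, -0.043, 0.2415]
F [0.7 0.1 0.3] T [0.067 0.021 0.005] yaw -32.01
t: 42.78
eef_pos: [0.5561, -0.0429, 0.2388]
F [ 0.7  0.1 -0.1] T [ 0.042 -0.007 -0.001] yaw -32.01
ring_center [(array([ 0.5423, -0.191 ,  0.0102]), 0.6)]
lens_center [(array([ 0.5513, -0.0393,  0.1595]), 0.81)]
jar [(array([7.003e-01, 4.310e-02, 1.000e-04]), 0.81)]
```

```bash
python3 -c "
from cell import *
print(sign_off())"
```

```text
the job is handed in; nothing more can be done
None
```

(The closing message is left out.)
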